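# Pack the titration tray

### The job

Pack the titration tray: stand the three small dropper bottles and the amber bottle with the white cap upright in the blue tray, each in the middle of the round pad that has the colour of its cap. The amber bottle with the black cap and the white screw-cap bottle with the red cap do not belong there: leave them standing where they are. Let no bottle tip over.

Things in the scene. Friction and masses are not known exactly. Their poses are not given: they have to be found in the camera images.
- dropper_black: Small amber dropper bottle with a black pointed dropper cap and a label with a green band; body 28 mm in diameter and 57 mm high (straight sides from 5 to 40 mm), 82 mm high with its cap (18 to 20 mm in diameter), 35 to 70 g. Origin at the centre of its underside, z up. Loose, stands upright on the worktop (z = 0) at the start; round, so its yaw does not matter; standing free it may lean by up to 3 degrees. Belongs on pad_black.
- dropper_green: Small white dropper bottle with a green pointed dropper cap and a label with a green band; body 29 mm in diameter and 55 mm high (straight sides from 5 to 40 mm), 78 mm high with its cap (18 to 20 mm in diameter), 35 to 70 g. Origin at the centre of its underside, z up. Loose, stands upright on the worktop (z = 0) at the start; round, so its yaw does not matter; standing free it may lean by up to 3 degrees. Belongs on pad_green.
- dropper_red: Small white dropper bottle with a red pointed dropper cap and a label with a green band; body 33 mm in diameter and 62 mm high (straight sides from 5 to 40 mm), 88 mm high with its cap (18 to 20 mm in diameter), 35 to 70 g. Origin at the centre of its underside, z up. Loose, stands upright on the worktop (z = 0) at the start; round, so its yaw does not matter; standing free it may lean by up to 3 degrees. Belongs on pad_red.
- amber_white_cap: Amber screw-cap reagent bottle with a white cap and a purple-banded label; body 60 mm in diameter with straight sides from 8 to about 70 mm and a shoulder above, 118 mm high with its cap (cap 35 mm in diameter, from 98 to 118 mm), 170 to 340 g. Origin at the centre of its underside, z up. Loose, stands upright on the worktop (z = 0) at the start; round, so its yaw does not matter; standing free it may lean by up to 3 degrees. Belongs on pad_white.
- amber_black_cap: Look-alike that does not belong: amber screw-cap reagent bottle with a black cap and a red-banded label, 56 mm in diameter, 112 mm high. Origin at the centre of its underside, z up. Loose, stands upright on the worktop (z = 0) at the start; round, so its yaw does not matter; standing free it may lean by up to 3 degrees. Leave it where it stands.
- white_red_cap: Look-alike that does not belong: white screw-cap bottle with a red cap, 62 mm in diameter, 125 mm high. Origin at the centre of its underside, z up. Loose, stands upright on the worktop (z = 0) at the start; round, so its yaw does not matter; standing free it may lean by up to 3 degrees. Leave it where it stands.
- pad_black: Flat round black pad, 66 mm in diameter, 4 mm thick, fixed in the tray. Origin at the centre of its underside, which lies 4 mm above the worktop; its top is 8 mm above the worktop; x and y along the tray's sides. The four pads (black, green, red, white) lie at the corners of a 95 mm square in a fixed blue square tray, 190 mm outside, with a rim 21 mm high; which pad lies at which corner varies. The bottles start outside the tray, on the robot's right of it.
- pad_green: Flat round green pad, 66 mm in diameter, 4 mm thick, fixed in the tray. Origin at the centre of its underside, which lies 4 mm above the worktop; its top is 8 mm above the worktop; x and y along the tray's sides. The four pads (black, green, red, white) lie at the corners of a 95 mm square in a fixed blue square tray, 190 mm outside, with a rim 21 mm high; which pad lies at which corner varies. The bottles start outside the tray, on the robot's right of it.
- pad_red: Flat round red pad, 66 mm in diameter, 4 mm thick, fixed in the tray. Origin at the centre of its underside, which lies 4 mm above the worktop; its top is 8 mm above the worktop; x and y along the tray's sides. The four pads (black, green, red, white) lie at the corners of a 95 mm square in a fixed blue square tray, 190 mm outside, with a rim 21 mm high; which pad lies at which corner varies. The bottles start outside the tray, on the robot's right of it.
- pad_white: Flat round white pad, 66 mm in diameter, 4 mm thick, fixed in the tray. Origin at the centre of its underside, which lies 4 mm above the worktop; its top is 8 mm above the worktop; x and y along the tray's sides. The four pads (black, green, red, white) lie at the corners of a 95 mm square in a fixed blue square tray, 190 mm outside, with a rim 21 mm high; which pad lies at which corner varies. The bottles start outside the tray, on the robot's right of it.
Not all that is in view belongs to the job. What is meant by the pad_white is not pink, and is the smaller of those in its own colour.

How it is judged:
By the outcome, as a careful person would: the job done as asked, in the order asked, and still so for the second after the job is handed in, with the robot touching nothing.
It also fails if it takes over 112 s, if anything falls off the work surface, if the arm or the gripper's body presses on something with over 40 N, if the wrist force passes 120 N, or if a joint passes its speed limit or range.

### The arm

A 7-joint arm with a two-finger parallel gripper is mounted at the origin on the work surface; the furniture and walls round the work are solid. World frame = base frame: x ahead of the robot, y to its left, z up, the work surface at z = 0. Lengths are in m, angles in rad, forces in N, time in s.
With the tool pointing down it reaches from about 0.35 to 0.775 m from the base axis. Payload 3.1 kg.
Tool frame: the origin (TCP) lies at the very end of the fingers, on their centre line; the grasp point (between the pads) lies 19 mm behind it; z points along the fingers, y is the line along which they close (so a half turn about z gives the same grasp; the last joint's range is limited). The gripper opens to 85 mm and grips with 20 to 120 N. Pads are 22 mm wide; open, the fingers measure 114 mm over their backs; the gripper's body (76 mm by 85 mm) begins 54 mm behind the grasp point. The pads swing forward as they close: fully open they stand 13 mm farther back than shut.
Start: joints at [1.124, 0.311, 0.014, 1.512, -0.004, 1.319, -0.027], TCP at [0.217, -0.506, 0.231] pointing down, gripper open.
Joint ranges: [-2.7, 2.7], [-0.3, 1.91], [-1.27, 1.3], [0.12, 2.57], [-1.44, 4.58], [0.2, 2.03], [-3.05, 3.05]. Speed limits (rad/s): [2.79, 2.79, 3.14, 3.14, 3.14, 3.14, 3.14].

### API

Orientations are given as a unit quaternion [x, y, z, w].
In Python, from rig import env gives the robot as it stands.
- The arm moves only by the tool move_arm, never from a script. Its argument "commands" is a list of rows, each a list of 3 entries, a list of its own where there are three numbers: the shift along the world's x, y, z in cm, then the turn about the world's z in rad, then the finger opening in cm, from 0 to 8.54. A call has exactly 8 rows; each row is the pose to reach, as a shift and turn from the pose commanded when the call began; what a row does not reach only later rows make up. A row lasts 1/10 s, in which the tool goes at most 50 mm and 8.59 degrees, less where a joint would pass 70% of its speed; a pose out of reach is approached as far as the arm can. A call with a gripper value outside its range is refused whole. The fingers move at their own pace and stop on an object; "grip_force" is the grip in N (left out, the last holds). Time passes only in rows, so rows that repeat a pose let the fingers close, or fill a call up. It gives the time, the measured TCP pose, the force, the opening and the grip force at its end, in the units of the state.
- env.observe(): the state, without advancing time (a new reading comes with each control period).
- env.grab_frame(name): name is "side" or "top" or "wrist"; returns the picture (480x640x3 uint8, red, green, blue); there is no depth.
- env.calibration(name): a dict with "fx", "fy", "cx", "cy" (pixels), "R" (3x3) and "t" (3): a world point X has camera coordinates R X + t; the wrist camera has in their place "T_tool_cam" (4x4, takes a point from camera to tool coordinates, whose origin is the TCP and whose axes are the flange's). Camera axes: x right, y down, z forward; pixel columns grow to the right and rows downward; lengths in m; the calibration is good to about 2 mm. A picture is of the moment at which its call begins: read the wrist's pose just before it. calibration takes no time and is no camera call.
- env.close_job(): hands the job in; it is judged then, once.
Trained networks look in the newest picture that a camera, given by its name, has taken for a name from the list of things; names that differ only in an ending like _2 or _b are one class to them, and where a whole thing is asked for, a point or a joint stands for the part that bears it (a point fixed in the world has none). Each returns a list of dicts, best first, with "conf" (0 to 1); they miss things now and then, are a little off and sometimes report something else, mostly with a low value. They report only what shows in the picture. A call takes as long as a camera call. They do not tell look-alikes from the thing itself.
- env.regions_of(camera, query): "pixels" (480x640 bool, what is visible of it) and "extent" ([centre column, centre row, width, height] in pixels, round what is visible of it).
- env.place_of(camera, query): "at" ([column, row] in pixels: a listed point, or the origin of a listed thing).
The state is a dict: "time": time; "q": joint angles; "joint_velocities": joint speeds; "effort": joint torques, N m; "position": TCP position; "eef_rot": TCP orientation; "wrist_force": force on the tool from outside, world axes, zero at the start; "torque": the same for the moment, N m; "width": opening from 0.0 (shut) to 1.0 (fully open); "finger_force": force on a finger pad.
Only numpy, scipy, OpenCV 4.12 (cv2) and the standard library are available. Lean on these libraries where they do the work, as an engineer would, in place of code of your own. Each camera call takes 0.05 s, during which the arm holds its last target. There are 200 camera calls.

## Working session

There is one attempt and no reset: what is moved stays moved. The work goes in short steps, Python scripts to look and compute and a tool call to move; the robot and the scene stay as the last step left them, time stands still between calls to the robot, and variables do not carry over. Pictures are saved under pics/ and viewed, at most 14 in all, crops included, and the job is handed in when it is done.

Besides the shell and the picture viewer there is one more tool, called after "Request:" as name([rows], argument=value, ...), one row to a line, values as JSON. move_arm: Moves the arm, as the interface text tells. Its arguments: {"type":"object","properties":{"commands":{"type":"array"},"grip_force":{"type":"number"}},"required":["commands"]}

```bash
mkdir -p pics; ls; python3 - <<'E'
from rig import env
import cv2
for n in("top","side"):
    f=env.grab_frame(n); cv2.imwrite(f"pics/{n}0.png",f[:,:,::-1])
    c=env.calibration(n); print(n,{k:(v.round(3).tolist() if hasattr(v,'round') and not isinstance(v,float) else v) for k,v in c.items()})
s=env.observe(); print(s)
print(env.calibration("wrist"))
E
```

```text
pics
top {'fx': 468.7608119224343, 'fy': 468.7608119224343, 'cx': 321.9232983577343, 'cy': 233.9162735764954, 'R': [[-0.004, -1.0, -0.005], [-0.997, 0.004, -0.071], [0.071, 0.005, -0.997]], 't': [0.067, 0.451, 1.048]}
side {'fx': 530.5562697392844, 'fy': 530.5562697392844, 'cx': 319.89931441863246, 'cy': 233.83302672848117, 'R': [[0.991, -0.134, -0.01], [-0.061, -0.382, -0.922], [0.12, 0.914, -0.387]], 't': [-0.442, 0.084, 0.921]}
{'time': 0.1, 'q': array([ 1.12430667,  0.31167252,  0.01400176,  1.51288472, -0.00441501,
        1.31920395, -0.02720458]), 'joint_velocities': array([ 0.00198939, -0.00154367, -0.00109256, -0.00265781,  0.00018848,
       -0.00106131,  0.0002702 ]), 'effort': array([ 1.49484007e-03, -3.80850255e+01,  1.47164552e-01, -2.31241161e+01,
        1.23570077e-02,  8.14062310e-03,  4.04262164e-05]), 'position': array([ 0.21636147, -0.50494906,  0.23031984]), 'eef_rot': array([ 9.79581411e-01,  2.01045063e-01, -2.52944721e-04, -1.03845006e-03]), 'wrist_force': array([-0.38225196, -0.16338713,  0.42400933]), 'torque': array([-0.02983626,  0.07279108,  0.00272929]), 'finger_force': 0.0, 'width': 0.9992230702060364}
{'fx': 385.7728192670071, 'fy': 385.7728192670071, 'cx': 320.9679743446932, 'cy': 234.99710724691943, 'T_tool_cam': array([[-6.62595958e-04, -9.60779172e-01, -2.77313800e-01,
         7.01643761e-02],
       [ 9.99999750e-01, -7.05055564e-04,  5.33940541e-05,
         1.46491377e-03],
       [-2.46821533e-04, -2.77313695e-01,  9.60779399e-01,
        -1.42386992e-01],
       [ 0.00000000e+00,  0.00000000e+00,  0.00000000e+00,
         1.00000000e+00]])}
```

View pics/top0.png

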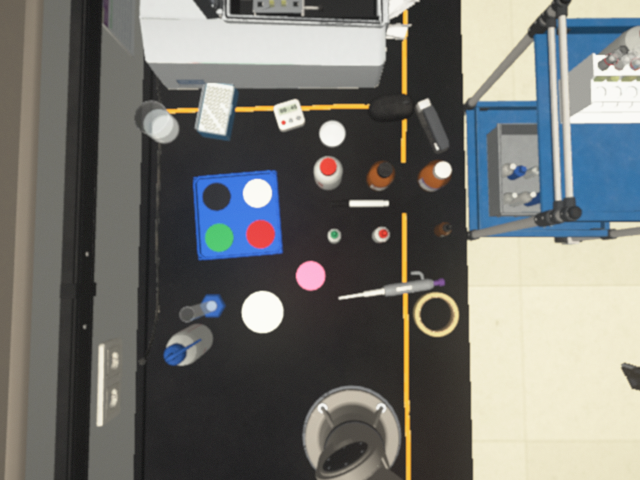

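View pics/side0.png

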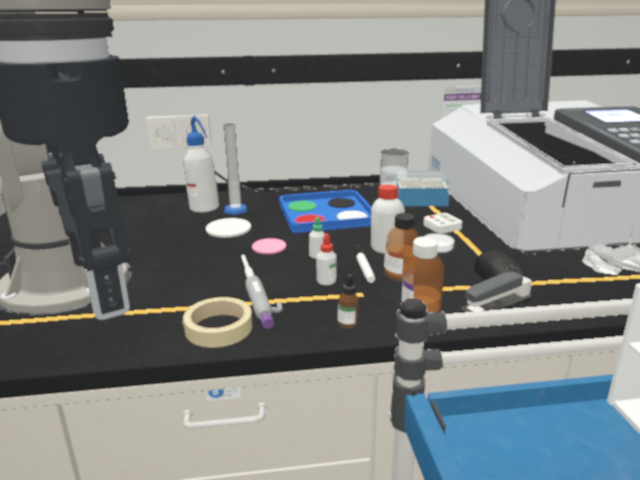

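Top view: the tray is at about (238,214), with pads black (217,196), white (257,193), green (219,237) and red (260,234). Droppers are green (334,236), red (381,234) and black (443,230). The amber bottle with the white cap is at (435,175). Look-alikes are at (380,175) and (328,173), and the loose white and pink discs outside the tray are decoys. The side view agrees.

```bash
cat > h.py <<'E'
from rig import env
import numpy as np, cv2
from scipy.spatial.transform import Rotation as Ro
def cam(n):
    c=env.calibration(n)
    if n=="wrist":
        s=env.observe(); T=np.eye(4); T[:3,:3]=Ro.from_quat(s["eef_rot"]).as_matrix(); T[:3,3]=s["position"]
        W=np.linalg.inv(T@np.array(c["T_tool_cam"])); c["R"],c["t"]=W[:3,:3],W[:3,3]
    return c
def onz(c,px,z):
    d=np.array([(px[0]-c["cx"])/c["fx"],(px[1]-c["cy"])/c["fy"],1]); R=np.array(c["R"]);t=np.array(c["t"])
    C=-R.T@t; d=R.T@d; return (C+d*(z-C[2])/d[2])
def proj(c,X):
    p=np.array(c["R"])@X+np.array(c["t"]); return np.array([c["cx"]+c["fx"]*p[0]/p[2],c["cy"]+c["fy"]*p[1]/p[2]])
H=dict(dropper_black=.082,dropper_green=.078,dropper_red=.088,amber_white_cap=.118,amber_black_cap=.112,white_red_cap=.125)
E
python3 - <<'E'
from h import *
for n in("top","side"):
    env.grab_frame(n);c=cam(n)
    for q in list(H)+["pad_black","pad_green","pad_red","pad_white"]:
        z=.004 if q[:3]=="pad" else 0
        if n=="side" and z: continue
        print(n,q,[(round(r["conf"],2),np.round(r["at"],1).tolist(),onz(c,r["at"],z)[:2].round(4).tolist()) for r in env.place_of(n,q)[:3]])
# blob centroids in top for pads (z=.008) and caps
f=env.grab_frame("top");c=cam("top")
for nm,p,z in[("pb",(217,196),.008),("pw",(257,193),.008),("pg",(219,237),.008),("pr",(260,234),.008),("capg",(334,233),.066),("capr",(383,232),.075),("capw",(443,169),.118)]:
    m=f.astype(np.int16); r=m[p[1],p[0]]
    k=(np.abs(m-r).max(2)<45).astype(np.uint8); _,l,_,ce=cv2.connectedComponentsWithStats(k); i=l[p[1],p[0]]
    print(nm,r,(l==i).sum(),ce[i].round(1),onz(c,ce[i],z)[:2].round(4))
E
```

```text
top dropper_black [(0.77, [438.2, 227.4], [0.466, -0.2031]), (0.55, [379.5, 234.7], [0.4497, -0.0676])]
top dropper_green [(0.48, [254.5, 191.7], [0.5511, 0.2212]), (0.42, [334.1, 240.3], [0.4373, 0.037])]
top dropper_red [(0.71, [376.4, 235.7], [0.4475, -0.0605])]
top amber_white_cap [(0.73, [429.3, 177.6], [0.5822, -0.1849]), (0.6, [217.7, 234.9], [0.4509, 0.3056]), (0.19, [440.3, 231.5], [0.4565, -0.2077])]
top amber_black_cap [(0.71, [378.4, 176.9], [0.5844, -0.0668])]
top white_red_cap []
top pad_black [(0.91, [216.6, 196.6], [0.5394, 0.3082]), (0.38, [255.1, 194.0], [0.545, 0.2192])]
top pad_green [(0.87, [218.9, 237.4], [0.4448, 0.3018])]
top pad_red [(0.58, [260.9, 238.5], [0.4419, 0.2052]), (0.29, [329.5, 180.6], [0.5755, 0.047])]
top pad_white [(0.97, [257.5, 193.0], [0.5474, 0.2136]), (0.8, [262.3, 311.9], [0.2748, 0.2011]), (0.73, [308.3, 272.4], [0.3638, 0.0965])]
side dropper_black [(0.77, [349.0, 324.1], [0.4615, -0.2056]), (0.65, [307.4, 223.8], [0.4458, 0.2052])]
side dropper_green [(0.64, [315.3, 254.1], [0.4431, 0.0466])]
side dropper_red [(0.73, [321.9, 280.0], [0.441, -0.0605])]
side amber_white_cap [(0.96, [423.1, 310.8], [0.5818, -0.1856]), (0.6, [387.1, 250.1], [0.5832, 0.043])]
side amber_black_cap [(0.67, [399.5, 277.1], [0.5763, -0.0706])]
side white_red_cap [(0.76, [387.4, 246.7], [0.5878, 0.0586])]
pb [53 54 59] 562 [216.  196.3] [0.5395 0.3087]
pw [251 250 245] 634 [257.  192.8] [0.5473 0.2141]
pg [ 84 200 115] 613 [218.9 237.3] [0.4449 0.3009]
pr [234  72  70] 574 [260.1 233.8] [0.4525 0.2066]
capg [ 70 167 109] 37 [334. 234.] [0.4471 0.0386]
capr [222  65  51] 49 [382.6 233.3] [ 0.4474 -0.0655]
capw [248 247 239] 206 [442.5 169.5] [ 0.5765 -0.1859]
```

Request:
move_arm([
  [[3,4,0],0,8.5],
  [[6,8,0],0,8.5],
  [[10,12,0],0,8.5],
  [[13,16,-1],0,8.5],
  [[17,20.5,-2],0,8.5],
  [[20.5,25,-3],0,8.5],
  [[23,28,-3],0,8.5],
  [[24.8,30.1,-3],0,8.5],
], grip_force=30)

```text
time: 1.85
position: [0.4658, -0.2017, 0.201]
eef_rot: [0.979, 0.202, 0.0, -0.0]
wrist_force: [1.1, 0.3, 0.2]
width: 0.993
finger_force: 0.0
```

```bash
python3 - <<'E'
from h import *
print({k:np.round(v,4).tolist() for k,v in env.observe().items() if k in("time","q","position","eef_rot","wrist_force")})
c=cam("wrist");f=env.grab_frame("wrist");cv2.imwrite("pics/w1.png",f[:,:,::-1])
for q in("dropper_black",):
  print([(r["conf"],r["at"],onz(c,r["at"],0)) for r in env.place_of("wrist",q)])
  print(proj(c,np.array([.464,-.204,.082])),proj(c,np.array([.464,-.204,0])))
E
```

```text
{'time': 1.85, 'q': [0.5742, 0.2565, -0.2438, 1.6675, 0.0643, 1.2258, -0.8478], 'position': [0.4658, -0.2017, 0.201], 'eef_rot': [0.9794, 0.202, 0.0001, -0.0004], 'wrist_force': [1.1489, 0.344, 0.198]}
[(0.7, [325.9, 213.0], array([ 0.46074507, -0.21023857,  0.        ]))]
[320.98296878 231.33201616] [321.0230677  207.13001279]
```

View pics/w1.png

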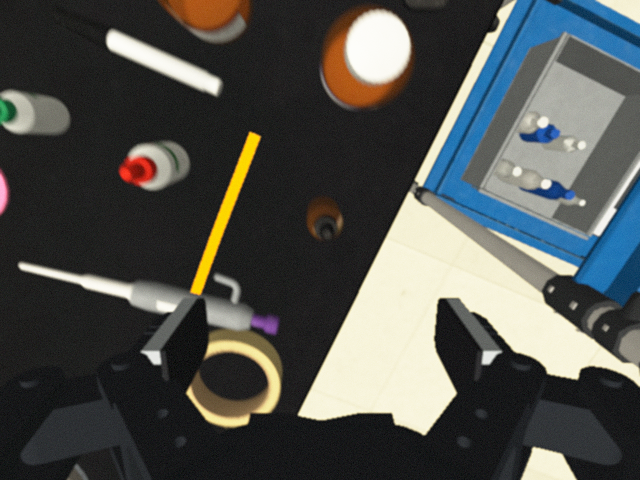

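The wrist view shows the black dropper at (325,225), nearly on the grasp axis. Its tip is about 4 px right of my prediction, which is roughly 3 mm. I'll correct for that and descend.

Request:
move_arm([
  [[-0.1,-0.4,-1],0,8.5],
  [[-0.1,-0.4,-4],0,8.5],
  [[-0.1,-0.4,-8],0,8.5],
  [[-0.1,-0.4,-12],0,8.5],
  [[-0.1,-0.4,-15],0,8.0],
  [[-0.1,-0.4,-17.5],0,7.0],
  [[-0.1,-0.4,-18.6],0,6.0],
  [[-0.1,-0.4,-18.6],0,5.5],
])

```text
time: 2.75
position: [0.4611, -0.2097, 0.0136]
eef_rot: [0.98, 0.2, -0.002, -0.001]
wrist_force: [0.1, 0.2, 0.8]
width: 0.645
finger_force: 0.0
```

```bash
python3 - <<'E'
from h import *
f=env.grab_frame("wrist");cv2.imwrite("pics/w2.png",f[:,:,::-1]);s=env.observe();print(s["position"],s["width"],s["wrist_force"])
E
```

```text
[ 0.46274638 -0.20984717  0.01503747] 0.6438299053440721 [ 0.24615562 -0.38854447  0.72961169]
```

View pics/w2.png

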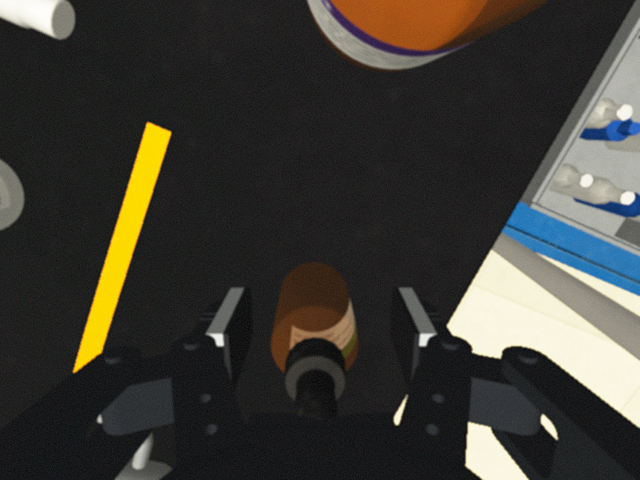

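The bottle stands between the pads, with its base at about (315,290). Close and lift.

Request:
move_arm([
  [[0,0,0],0,4],
  [[0,0,0],0,2],
  [[0,0,0],0,1.5],
  [[0,0,0],0,1.5],
  [[0,0,0],0,1.5],
  [[0,0,0],0,1.5],
  [[0,0,1],0,1.5],
  [[0,0,3],0,1.5],
], grip_force=40)

```text
time: 3.6
position: [0.4622, -0.2079, 0.0448]
eef_rot: [0.98, 0.201, -0.001, -0.001]
wrist_force: [0.1, 0.3, -1.1]
width: 0.325
finger_force: 39.5
```

Request:
move_arm([
  [[0,0,4],0,1.5],
  [[0,0,8],0,1.5],
  [[0,1,12],0,1.5],
  [[0.6,4,13.5],0,1.5],
  [[1.2,8,13.5],0,1.5],
  [[1.8,12,13.5],0,1.5],
  [[2.4,16,13.5],0,1.5],
  [[3,20,13.5],0,1.5],
])

```text
time: 4.4
position: [0.4935, -0.007, 0.181]
eef_rot: [0.98, 0.201, 0.0, 0.0]
wrist_force: [0.1, -0.7, -0.7]
width: 0.323
finger_force: 39.5
```

Request:
move_arm([
  [[0.6,4,0],0,1.5],
  [[1.2,8,0],0,1.5],
  [[1.8,12,0],0,1.5],
  [[2.4,16,0],0,1.5],
  [[3,20,0],0,1.5],
  [[3.6,24,0],0,1.5],
  [[4.2,28,0],0,1.5],
  [[4.7,31.7,0],0,1.5],
])

```text
time: 5.2
position: [0.5405, 0.3103, 0.1807]
eef_rot: [0.98, 0.201, 0.0, -0.0]
wrist_force: [0.8, 0.1, -0.5]
width: 0.326
finger_force: 39.5
```

```bash
cat > place.py <<'E'
# where do pads lie in the wrist view; held bottle too
from h import *
import sys
tag=sys.argv[1]
c=cam("wrist");s=env.observe();f=env.grab_frame("wrist");cv2.imwrite(f"pics/{tag}.png",f[:,:,::-1])
print(s["time"],s["position"].round(4),s["eef_rot"].round(3),s["width"].round(3),s["wrist_force"].round(2))
for q in sys.argv[2:]:
    print(q,[(round(r["conf"],2),np.round(r["at"],0).tolist(),onz(c,r["at"],.004 if q[:3]=="pad" else 0)[:2].round(4).tolist()) for r in env.place_of("wrist",q)[:3]])
E
python3 place.py w3 pad_black pad_white pad_green pad_red
```

```text
Traceback (most recent call last):
  File "place.py", line 6, in <module>
    print(s["time"],s["position"].round(4),s["eef_rot"].round(3),s["width"].round(3),s["wrist_force"].round(2))
                                                                 ^^^^^^^^^^^^^^^^
AttributeError: 'float' object has no attribute 'round'
```

View pics/w3.png

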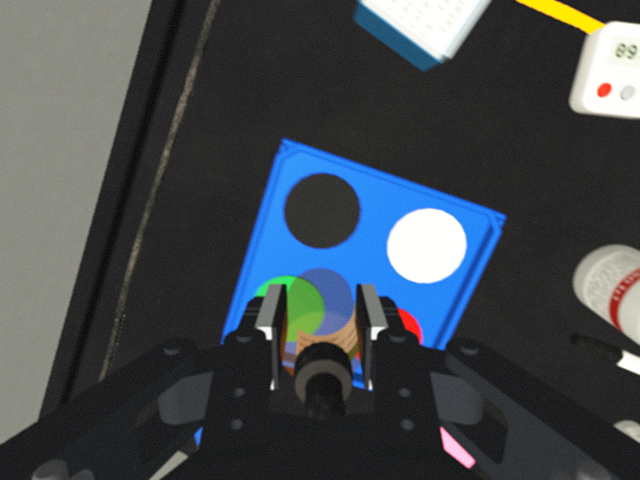

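The held bottle is transparent, and its base circle is around (324,297). The black pad is at (322,210) and the white pad at (427,245).

```bash
sed -i 's/s\["width"\].round(3)/round(s["width"],3)/' place.py; python3 place.py w3b pad_black pad_white pad_green pad_red; python3 - <<'E'
from h import *
c=cam("wrist");s=env.observe()
for p in((324,297),(322,298)):print(onz(c,p,.166)[:2])
print(proj(c,s["position"]+[0,0,-.015]), onz(c,(322,210),.008)[:2],onz(c,(427,245),.008)[:2])
E
```

```text
5.25 [0.5385 0.3195 0.1804] [ 0.979  0.206  0.001 -0.005] 0.321 [ 1.41  7.03 -0.94]
pad_black [(0.57, [332.0, 216.0], [0.5386, 0.3089])]
pad_white [(0.85, [454.0, 454.0], [0.3606, 0.0925]), (0.64, [442.0, 250.0], [0.5489, 0.2093])]
pad_green []
pad_red [(0.34, [637.0, 436.0], [0.4551, -0.0627])]
[0.53880463 0.30256522]
[0.53801264 0.30319128]
[317.60937496 288.71271957] [0.54298252 0.30450493] [0.54999317 0.20977863]
```

Request:
move_arm([
  [[0,0,-1],0,1.5],
  [[0,0,-3],0,1.5],
  [[0,0,-5],0,1.5],
  [[0,0,-7],0,1.5],
  [[0,0,-9],0,1.5],
  [[0,0,-10],0,1.5],
  [[0,0,-10],0,1.5],
  [[0,0,-10],0,1.5],
])

```text
time: 6.3
position: [0.5412, 0.3081, 0.0808]
eef_rot: [0.98, 0.201, 0.0, -0.0]
wrist_force: [0.5, 0.7, 0.6]
width: 0.319
finger_force: 39.6
```

```bash
python3 place.py w4 pad_black pad_white
```

```text
6.3 [0.5412 0.3081 0.0808] [ 0.98   0.201  0.    -0.   ] 0.319 [0.45 0.7  0.58]
pad_black [(0.62, [320.0, 247.0], [0.5408, 0.3072])]
pad_white [(0.82, [468.0, 297.0], [0.5471, 0.2096])]
```

View pics/w4.png

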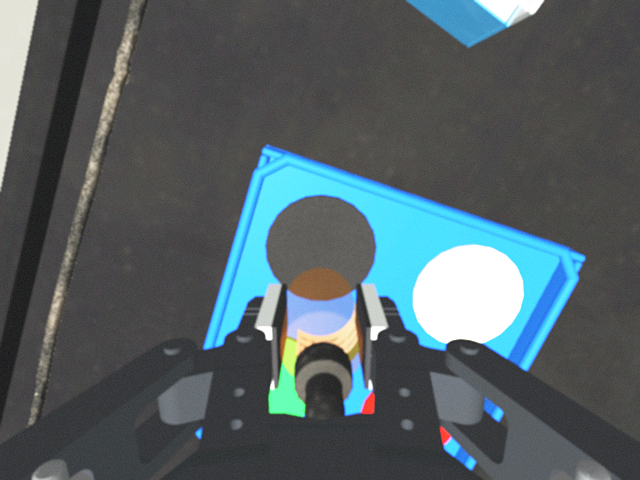

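```bash
python3 - <<'E'
from h import *
c=cam("wrist");s=env.observe();p=s["position"]
print(onz(c,(321,248),.008)[:2],onz(c,(468,297),.008)[:2])
# predict base outline top edge for in-hand offset d along tool x
T=Ro.from_quat(s["eef_rot"]).as_matrix()
for d in(-.004,-.002,0,.002,.004):
    ctr=p+T[:,0]*d+[0,0,-.0146]
    e=[proj(c,ctr+.014*(T[:,0]*np.cos(a)+T[:,1]*np.sin(a))) for a in np.linspace(0,6.28,60)]
    e=np.array(e);print(d,e.min(0),e.max(0))
E
```

```text
[0.54209281 0.30763001] [0.54849523 0.21266107]
-0.004 [286.22733844 267.94511425] [349.1871082  325.65545373]
-0.002 [286.11136788 263.61488224] [349.27567512 321.70071306]
0 [285.99464058 259.25578628] [349.36481859 317.72078576]
0.002 [285.87714912 254.86753681] [349.45454427 313.71543045]
0.004 [285.75888595 250.44984038] [349.54485788 309.68440266]
```

Bottle sits ~3 mm behind the grip centre; the pad is a few mm ahead. Correct, lower, release in place.

Request:
move_arm([
  [[0.2,0.1,-1.5],0,1.5],
  [[0.25,0.1,-3],0,1.5],
  [[0.25,0.1,-4.2],0,1.5],
  [[0.25,0.1,-5],0,1.5],
  [[0.25,0.1,-5.5],0,1.5],
  [[0.25,0.1,-5.8],0,1.5],
  [[0.25,0.1,-5.8],0,1.5],
  [[0.25,0.1,-5.8],0,1.5],
])

```text
time: 7.25
position: [0.5423, 0.309, 0.0249]
eef_rot: [0.98, 0.201, -0.001, 0.001]
wrist_force: [-5.4, -3.3, 14.3]
width: 0.321
finger_force: 40.3
```

Request:
move_arm([
  [[0,0,0],0,2.9],
  [[0,0,0],0,3.5],
  [[0,0,0],0,4.5],
  [[0,0,0],0,5],
  [[0,0,0],0,5],
  [[0,0,2],0,5],
  [[0,0,6],0,5],
  [[0,0,10.5],0,5],
])

```text
time: 8.05
position: [0.542, 0.3085, 0.1266]
eef_rot: [0.98, 0.201, -0.002, 0.001]
wrist_force: [0.3, -0.6, 0.4]
width: 0.586
finger_force: 0.0
```

Request:
move_arm([
  [[-0.5,-2,3],0,6],
  [[-2,-6,5],0,8.5],
  [[-3.5,-10,5],0,8.5],
  [[-5,-14,5],0,8.5],
  [[-6.5,-18,5],0,8.5],
  [[-8,-22,5],0,8.5],
  [[-9.2,-25.5,5],0,8.5],
  [[-9.7,-26.9,5],0,8.5],
])

```text
time: 8.85
position: [0.4448, 0.0359, 0.1771]
eef_rot: [0.98, 0.198, -0.001, 0.001]
wrist_force: [-0.0, 0.6, -0.3]
width: 0.995
finger_force: 0.0
```

Request:
move_arm([
  [[0,0,0],0,8.5],
  [[0,0,0],0,8.5],
  [[0,0,0],0,8.5],
  [[0,0,0],0,8.5],
  [[0,0,0],0,8.5],
  [[0,0,0],0,8.5],
  [[0,0,0],0,8.5],
  [[0,0,0],0,8.5],
])

```text
time: 9.65
position: [0.4461, 0.0406, 0.1772]
eef_rot: [0.98, 0.201, -0.0, -0.0]
wrist_force: [-0.6, 0.1, -0.2]
width: 0.996
finger_force: 0.0
```

```bash
python3 place.py w5 dropper_green; python3 - <<'E'
from h import *
# black check from top
f=env.grab_frame("top"); c=cam("top")
print([(r["conf"],r["at"],onz(c,r["at"],.008)) for r in env.place_of("top","dropper_black")])
w=cv2.imread("pics/w5.png"); cv2.imwrite("pics/mix5.png",np.hstack([cv2.resize(w,(480,360)),cv2.resize(f[150:270,180:280,::-1],(300,360))]))
E
```

```text
9.65 [0.4461 0.0406 0.1772] [ 0.98   0.201 -0.    -0.   ] 0.996 [-0.64  0.11 -0.17]
dropper_green [(0.71, [324.0, 214.0], [0.4442, 0.0353])]
[(0.6, [213.2, 196.3], array([0.539518  , 0.31517728, 0.008     ]))]
```

View pics/mix5.png

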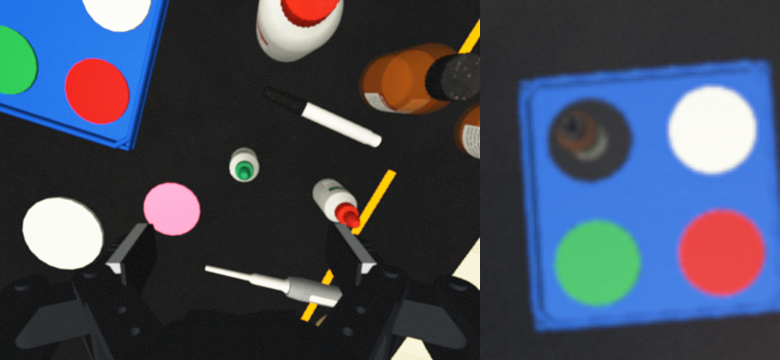

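The black bottle stands in its pad. The green dropper is at about (325,215) in the wrist view; the wrist network estimate matched the last grasp, so I'll use it.

Request:
move_arm([
  [[-0.2,-0.5,-2],0,8.5],
  [[-0.2,-0.5,-5],0,8.5],
  [[-0.2,-0.5,-9],0,8.5],
  [[-0.2,-0.5,-12],0,8],
  [[-0.2,-0.5,-14.5],0,7],
  [[-0.2,-0.5,-16],0,6],
  [[-0.2,-0.5,-16.5],0,5.5],
  [[-0.2,-0.5,-16.5],0,5],
])

```text
time: 10.65
position: [0.4438, 0.0354, 0.0119]
eef_rot: [0.98, 0.201, -0.001, -0.0]
wrist_force: [-0.0, -0.4, 0.1]
width: 0.587
finger_force: 0.0
```

Request:
move_arm([
  [[0,0,0],0,4],
  [[0,0,0],0,2],
  [[0,0,0],0,1.5],
  [[0,0,0],0,1.5],
  [[0,0,0],0,1.5],
  [[0,0,0],0,1.5],
  [[0,0,1],0,1.5],
  [[0,0,3],0,1.5],
])

```text
time: 11.45
position: [0.4424, 0.0352, 0.0419]
eef_rot: [0.98, 0.201, -0.002, -0.0]
wrist_force: [-0.1, -0.3, -0.2]
width: 0.324
finger_force: 39.5
```

Request:
move_arm([
  [[0,0,4],0,1.5],
  [[0,2,7],0,1.5],
  [[0,6,8],0,1.5],
  [[0,10.5,8],0,1.5],
  [[0.1,15,8],0,1.5],
  [[0.1,19.5,8],0,1.5],
  [[0.15,23.5,8],0,1.5],
  [[0.15,26.5,7],0,1.5],
])

```text
time: 12.25
position: [0.4457, 0.3045, 0.1141]
eef_rot: [0.979, 0.202, 0.002, -0.001]
wrist_force: [0.3, -0.6, -0.7]
width: 0.322
finger_force: 39.6
```

Request:
move_arm([
  [[0,0,-1],0,1.5],
  [[0,0,-2],0,1.5],
  [[0,0,-3],0,1.5],
  [[0,0,-4],0,1.5],
  [[0,0,-4],0,1.5],
  [[0,0,-4],0,1.5],
  [[0,0,-4],0,1.5],
  [[0,0,-4],0,1.5],
])

```text
time: 13.05
position: [0.4461, 0.3006, 0.0729]
eef_rot: [0.98, 0.201, 0.001, -0.0]
wrist_force: [0.3, -0.5, -0.5]
width: 0.324
finger_force: 39.6
```

```bash
python3 place.py w6 pad_green dropper_green pad_red pad_black pad_white
```

```text
13.05 [0.4461 0.3006 0.0729] [ 0.98   0.201  0.001 -0.   ] 0.324 [ 0.25 -0.49 -0.53]
pad_green [(0.97, [320.0, 251.0], [0.4462, 0.2996])]
dropper_green [(0.71, [320.0, 290.0], [0.4221, 0.2892])]
pad_red [(0.76, [471.0, 300.0], [0.4531, 0.2039])]
pad_black []
pad_white [(0.79, [547.0, 146.0], [0.5482, 0.2112])]
```

View pics/w6.png

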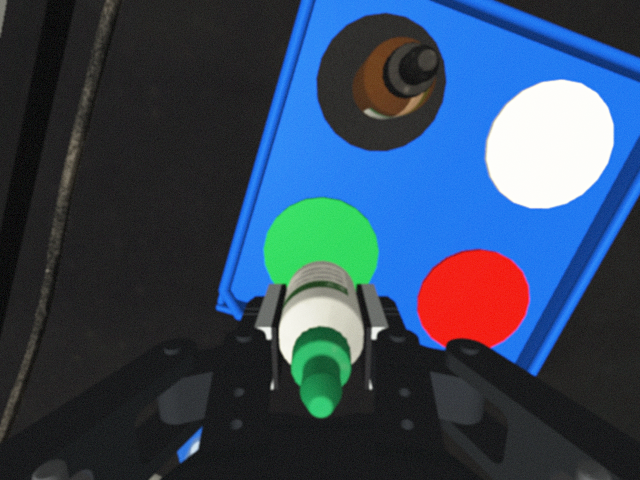

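Wrist view: the green bottle is over the green pad (320,251) with its base centred in the grip. The black bottle stands upright on its pad at (381,82). Lower and release.

Request:
move_arm([
  [[0,-0.1,-1.5],0,1.5],
  [[0,-0.1,-3],0,1.5],
  [[0,-0.1,-4],0,1.5],
  [[0,-0.1,-4.6],0,1.5],
  [[0,-0.1,-5],0,1.5],
  [[0,-0.1,-5.2],0,1.5],
  [[0,-0.1,-5.2],0,1.5],
  [[0,-0.1,-5.2],0,1.5],
])

```text
time: 14.15
position: [0.4456, 0.2996, 0.0216]
eef_rot: [0.98, 0.201, 0.0, 0.0]
wrist_force: [-1.9, -2.1, 4.4]
width: 0.323
finger_force: 40.2
```

Request:
move_arm([
  [[0,0,0],0,2.9],
  [[0,0,0],0,3.5],
  [[0,0,0],0,4.5],
  [[0,0,0],0,5],
  [[0,0,0],0,5],
  [[0,0,2],0,5],
  [[0,0,6],0,5],
  [[0,0,10.5],0,5],
])

```text
time: 14.95
position: [0.4445, 0.2985, 0.125]
eef_rot: [0.98, 0.201, -0.002, 0.001]
wrist_force: [0.7, -0.2, 0.1]
width: 0.589
finger_force: 0.0
```

Request:
move_arm([
  [[0,-4,4],0,6],
  [[0,-8.5,5],0,8.5],
  [[0,-13,5],0,8.5],
  [[0,-18,5],0,8.5],
  [[0,-23,5],0,8.5],
  [[0,-28,5],0,8.5],
  [[0,-33,5],0,8.5],
  [[0,-36.2,5],0,8.5],
])

```text
time: 15.75
position: [0.445, -0.0672, 0.1754]
eef_rot: [0.98, 0.199, -0.0, 0.001]
wrist_force: [0.2, 1.0, -0.8]
width: 0.993
finger_force: 0.0
```

Request:
move_arm([
  [[0,0,0],0,8.5],
  [[0,0,0],0,8.5],
  [[0,0,0],0,8.5],
  [[0,0,0],0,8.5],
  [[0,0,0],0,8.5],
  [[0,0,0],0,8.5],
  [[0,0,0],0,8.5],
  [[0,0,0],0,8.5],
])

```text
time: 16.55
position: [0.4456, -0.0624, 0.1753]
eef_rot: [0.98, 0.201, -0.0, 0.0]
wrist_force: [-1.0, 0.0, 0.4]
width: 0.993
finger_force: 0.0
```

```bash
python3 place.py w7 dropper_red
```

```text
16.55 [ 0.4456 -0.0624  0.1753] [ 0.98   0.201 -0.     0.   ] 0.993 [-0.98  0.05  0.35]
dropper_red [(0.76, [330.0, 207.0], [0.4519, -0.0692])]
```

```bash
python3 - <<'E'
from h import *
c=cam("wrist");f=cv2.imread("pics/w7.png").astype(int)
k=((f[:,:,2]>150)&(f[:,:,1]<90)&(f[:,:,0]<90)).astype(np.uint8)
n,l,st,ce=cv2.connectedComponentsWithStats(k)
for i in range(1,n):
    if st[i,4]>80: print(st[i],ce[i].round(1),onz(c,ce[i],.075)[:2].round(4))
print([(proj(c,np.array([.4519,-.0692,z]))).round(0) for z in(0,.062,.088)],[(proj(c,np.array([.448,-.065,z]))).round(0) for z in(0,.062,.088)])
w=f[120:300,220:440].astype(np.uint8);cv2.imwrite("pics/c7.png",cv2.resize(w,None,fx=2,fy=2))
E
```

```text
[ 370    0   76   83 1811] [395.6  49.8] [ 0.5651 -0.0596]
[   0   20   39   91 2685] [15.9 68.8] [0.4691 0.1391]
[ 518   81   73   72 3272] [557.  114.9] [ 0.5712 -0.1646]
[317 217  28  30 616] [330.2 230.9] [ 0.4513 -0.0682]
[array([329., 207.]), array([331., 226.]), array([332., 236.])] [array([323., 209.]), array([324., 228.]), array([324., 239.])]
```

View pics/c7.png

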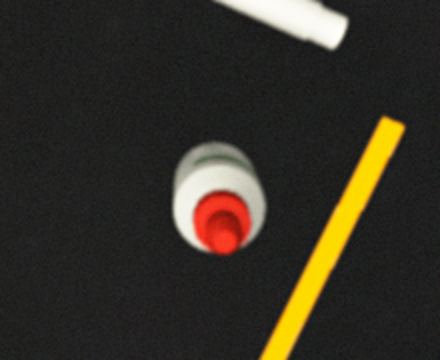

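The red dropper is centred at about (329,215), and network and cap colour agree on (0.451, -0.068).

Request:
move_arm([
  [[0.5,-0.55,-2],0,8.5],
  [[0.5,-0.55,-5],0,8.5],
  [[0.5,-0.55,-8.5],0,8.5],
  [[0.5,-0.55,-11.5],0,8],
  [[0.5,-0.55,-14],0,7],
  [[0.5,-0.55,-15.2],0,6],
  [[0.5,-0.55,-15.7],0,5.5],
  [[0.5,-0.55,-15.7],0,5.5],
])

```text
time: 17.45
position: [0.4509, -0.0681, 0.0184]
eef_rot: [0.98, 0.201, 0.0, 0.0]
wrist_force: [0.1, 0.1, -0.2]
width: 0.644
finger_force: 0.0
```

Request:
move_arm([
  [[0,0,0],0,4],
  [[0,0,0],0,2.5],
  [[0,0,0],0,2],
  [[0,0,0],0,2],
  [[0,0,0],0,2],
  [[0,0,0],0,2],
  [[0,0,1],0,2],
  [[0,0,3],0,2],
])

```text
time: 18.25
position: [0.4492, -0.068, 0.0481]
eef_rot: [0.98, 0.201, -0.001, -0.001]
wrist_force: [-0.0, -0.3, 0.1]
width: 0.367
finger_force: 39.8
```

Request:
move_arm([
  [[0,0,4],0,2],
  [[0,2,7],0,2],
  [[0,6,8],0,2],
  [[0,10.5,8],0,2],
  [[0.1,15,8],0,2],
  [[0.1,19.5,8],0,2],
  [[0.2,24,8],0,2],
  [[0.2,27.3,7],0,2],
])

```text
time: 19.05
position: [0.4534, 0.2091, 0.1204]
eef_rot: [0.979, 0.202, 0.003, -0.001]
wrist_force: [0.0, 0.3, -0.7]
width: 0.363
finger_force: 39.7
```

Request:
move_arm([
  [[0,0,-1],0,2],
  [[0,0,-2],0,2],
  [[0,0,-3],0,2],
  [[0,0,-4],0,2],
  [[0,0,-4],0,2],
  [[0,0,-4],0,2],
  [[0,0,-4],0,2],
  [[0,0,-4],0,2],
])

```text
time: 19.85
position: [0.4531, 0.205, 0.0789]
eef_rot: [0.98, 0.201, 0.001, -0.0]
wrist_force: [-0.0, -0.4, 0.1]
width: 0.362
finger_force: 39.7
```

```bash
python3 place.py w8 pad_red dropper_red dropper_green pad_white
```

```text
19.85 [0.4531 0.205  0.0789] [ 0.98   0.201  0.001 -0.   ] 0.362 [-0.03 -0.41  0.07]
pad_red [(0.82, [320.0, 247.0], [0.4538, 0.2042])]
dropper_red [(0.97, [323.0, 289.0], [0.428, 0.1915])]
dropper_green [(0.84, [157.0, 193.0], [0.4455, 0.3033])]
pad_white [(0.89, [378.0, 86.0], [0.5478, 0.2114])]
```

View pics/w8.png

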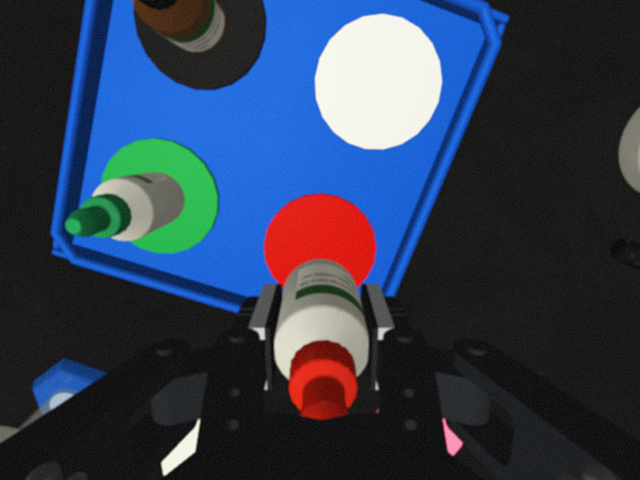

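Red is over its pad (320,247), and green stands centred on its pad at (160,196). Lower and release.

Request:
move_arm([
  [[0,0,-1.5],0,2],
  [[0,0,-3],0,2],
  [[0,0,-4],0,2],
  [[0,0,-4.6],0,2],
  [[0,0,-5],0,2],
  [[0,0,-5.2],0,2],
  [[0,0,-5.2],0,2],
  [[0,0,-5.2],0,2],
])

```text
time: 20.9
position: [0.4527, 0.205, 0.0278]
eef_rot: [0.98, 0.201, 0.0, 0.0]
wrist_force: [-2.8, -2.0, 8.5]
width: 0.372
finger_force: 40.8
```

Request:
move_arm([
  [[0,0,0],0,3.3],
  [[0,0,0],0,4],
  [[0,0,0],0,4.8],
  [[0,0,0],0,5.2],
  [[0,0,0],0,5.2],
  [[0,0,2],0,5.2],
  [[0,0,6],0,5.2],
  [[0,0,10.5],0,5.2],
])

```text
time: 21.7
position: [0.4513, 0.2043, 0.1311]
eef_rot: [0.98, 0.201, -0.002, 0.0]
wrist_force: [1.1, 0.6, -0.6]
width: 0.609
finger_force: 0.0
```

Request:
move_arm([
  [[0,-3,4],0,6],
  [[1,-7,7],0,8.5],
  [[2.5,-12,8],0,8.5],
  [[4,-17,8],0,8.5],
  [[5.5,-21.5,8],0,8.5],
  [[7,-26,8],0,8.5],
  [[8.5,-30.5,8],0,8.5],
  [[10,-34.5,8],0,8.5],
])

```text
time: 22.5
position: [0.5527, -0.1433, 0.2111]
eef_rot: [0.98, 0.2, -0.0, 0.0]
wrist_force: [0.8, 0.2, 0.7]
width: 0.994
finger_force: 0.0
```

Request:
move_arm([
  [[1,-2,0],0,8.5],
  [[2.3,-3.8,0],0,8.5],
  [[2.7,-4.6,0],0,8.5],
  [[2.7,-4.6,0],0,8.5],
  [[2.7,-4.6,0],0,8.5],
  [[2.7,-4.6,0],0,8.5],
  [[2.7,-4.6,0],0,8.5],
  [[2.7,-4.6,0],0,8.5],
])

```text
time: 23.3
position: [0.5796, -0.1852, 0.2116]
eef_rot: [0.979, 0.202, 0.0, 0.0]
wrist_force: [0.6, -0.3, -0.6]
width: 0.993
finger_force: 0.0
```

```bash
python3 place.py w9 amber_white_cap; python3 - <<'E'
from h import *
c=cam("wrist");f=cv2.imread("pics/w9.png").astype(int)
k=(f.min(2)>200).astype(np.uint8)
n,l,st,ce=cv2.connectedComponentsWithStats(k)
for i in range(1,n):
    if st[i,4]>800: print(st[i],ce[i].round(1),onz(c,ce[i],.118)[:2].round(4))
E
```

```text
23.3 [ 0.5796 -0.1852  0.2116] [0.979 0.202 0.    0.   ] 0.993 [ 0.59 -0.27 -0.57]
amber_white_cap [(0.55, [322.0, 201.0], [0.5815, -0.1874])]
[ 506    0   84   36 1339] [539.3  12.4] [ 0.7452 -0.2459]
[ 527    4  113   99 5693] [601.5  50.7] [ 0.7425 -0.2882]
[ 100  176   99   48 1263] [147.5 199.5] [ 0.5608 -0.0783]
[565 179  75 107 866] [603.3 230.5] [ 0.6554 -0.3497]
[ 298  217   52   50 2018] [323.3 241.5] [ 0.5787 -0.1893]
[  312   248   143   186 13644] [391.8 355.8] [ 0.5208 -0.2664]
[ 426  259  130   96 4127] [499.2 308.3] [ 0.5822 -0.3168]
```

View pics/w9.png

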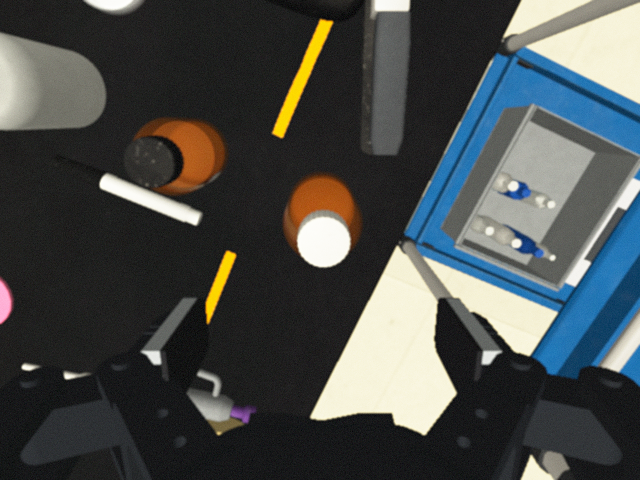

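The white cap is at (324,241), giving (0.5795, -0.1885). I'll grip by the cap, since the body of the bottle is too tall for the gripper to reach the straight sides.

Request:
move_arm([
  [[0,-0.3,-2],0,8.5],
  [[0,-0.3,-5],0,8],
  [[0,-0.3,-8],0,7],
  [[0,-0.3,-10.5],0,6.3],
  [[0,-0.3,-12],0,6],
  [[0,-0.3,-12.4],0,6],
  [[0,-0.3,-12.4],0,6],
  [[0,-0.3,-12.4],0,6],
])

```text
time: 24.2
position: [0.5806, -0.1892, 0.0886]
eef_rot: [0.98, 0.201, 0.001, 0.001]
wrist_force: [0.8, 0.3, 0.9]
width: 0.698
finger_force: 0.0
```

Request:
move_arm([
  [[0,0,0],0,5],
  [[0,0,0],0,4],
  [[0,0,0],0,3],
  [[0,0,0],0,2],
  [[0,0,0],0,2],
  [[0,0,0],0,2],
  [[0,0,0],0,2],
  [[0,0,0.6],0,2],
], grip_force=60)

```text
time: 25.0
position: [0.5794, -0.1884, 0.0936]
eef_rot: [0.98, 0.201, -0.0, -0.0]
wrist_force: [1.0, -0.2, -1.9]
width: 0.44
finger_force: 51.0
```

Request:
move_arm([
  [[0,0,0.5],0,2],
  [[0,0,1],0,2],
  [[0,0,2],0,2],
  [[0,0,3],0,2],
  [[0,0,4],0,2],
  [[0,0,4],0,2],
  [[0,0,4],0,2],
  [[0,0,4],0,2],
])

```text
time: 25.8
position: [0.5792, -0.189, 0.1328]
eef_rot: [0.98, 0.201, -0.001, -0.0]
wrist_force: [-0.5, 0.2, -2.3]
width: 0.44
finger_force: 51.0
```

```bash
python3 - <<'E'
from h import *
a=env.grab_frame("side")[:,:,::-1];b=env.grab_frame("wrist")[:,:,::-1]
cv2.imwrite("pics/s10.png",np.hstack([cv2.resize(a[120:360,240:560],(480,360)),cv2.resize(b[200:480,210:430],(283,360))]))
E
```

```text
(no output)
```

View pics/s10.png

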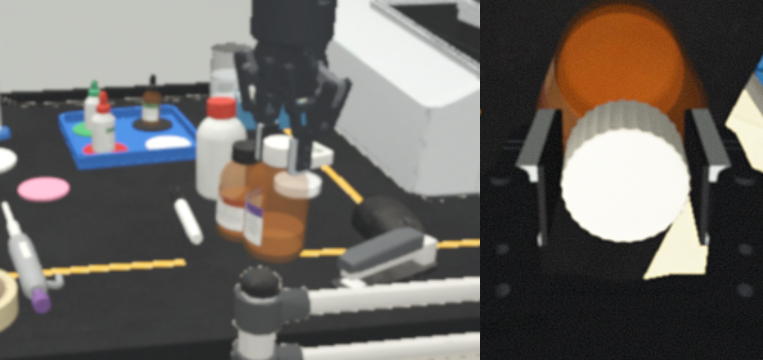

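The bottle hangs upright by its cap (centre at about (625,185) in the right panel), and the side view shows it clear of the bench. Carry it high over to the white pad.

Request:
move_arm([
  [[0,0,2],0,2],
  [[0,0,5],0,2],
  [[-0.5,0,8],0,2],
  [[-1,1,10.5],0,2],
  [[-2,3,10.8],0,2],
  [[-3,6,10.8],0,2],
  [[-4,9.5,10.8],0,2],
  [[-4.5,13,10.8],0,2],
])

```text
time: 26.7
position: [0.5335, -0.0582, 0.241]
eef_rot: [0.98, 0.2, -0.001, -0.0]
wrist_force: [0.5, 0.9, -2.2]
width: 0.434
finger_force: 51.2
```

Request:
move_arm([
  [[0,3.5,0],0,2],
  [[0,7,0],0,2],
  [[0,10.5,0],0,2],
  [[0.3,14,0],0,2],
  [[0.6,17.5,0],0,2],
  [[0.9,21,0],0,2],
  [[1.2,24.5,0],0,2],
  [[1.4,27.1,0],0,2],
])

```text
time: 27.5
position: [0.5479, 0.215, 0.2409]
eef_rot: [0.979, 0.202, -0.0, -0.001]
wrist_force: [-0.1, 0.7, -2.4]
width: 0.439
finger_force: 51.2
```

Request:
move_arm([
  [[0,0,0],0,2],
  [[0,0,-1.5],0,2],
  [[0,0,-3],0,2],
  [[0,0,-5],0,2],
  [[0,0,-7],0,2],
  [[0,0,-8],0,2],
  [[0,0,-8],0,2],
  [[0,0,-8],0,2],
])

```text
time: 28.3
position: [0.5491, 0.2118, 0.1618]
eef_rot: [0.98, 0.201, 0.0, 0.0]
wrist_force: [0.1, 0.6, -1.5]
width: 0.437
finger_force: 51.2
```

```bash
python3 place.py w11 pad_white amber_white_cap; python3 - <<'E'
from h import *
c=cam("wrist");s=env.observe();p=s["position"];T=Ro.from_quat(s["eef_rot"]).as_matrix()
for d in(-.005,0,.005):print(d,proj(c,p+T[:,0]*d+[0,0,-.0875]),proj(c,p+T[:,0]*d+[0,0,.0305]))
print(proj(c,np.array([.548,.2125,.008])))
E
```

```text
28.3 [0.5491 0.2118 0.1618] [0.98  0.201 0.    0.   ] 0.437 [ 0.06  0.63 -1.53]
pad_white []
amber_white_cap [(0.64, [317.0, 245.0], [0.5244, 0.2028])]
-0.005 [318.60642627 248.85997696] [316.63648888 358.59495962]
0 [318.58749584 241.23072405] [316.57911813 345.34499213]
0.005 [318.56834577 233.51294875] [316.52048012 331.80234639]
[318.13529157 218.18908541]
```

View pics/w11.png

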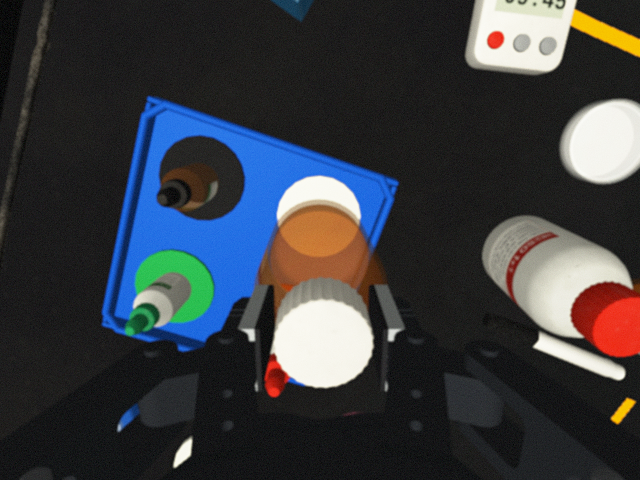

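Base is over the white pad (318,216), within ~2 mm. Lower.

Request:
move_arm([
  [[0.1,0.1,-1.5],0,2],
  [[0.1,0.15,-3],0,2],
  [[0.1,0.15,-4.5],0,2],
  [[0.1,0.15,-5.5],0,2],
  [[0.1,0.15,-6.1],0,2],
  [[0.1,0.15,-6.4],0,2],
  [[0.1,0.15,-6.5],0,2],
  [[0.1,0.15,-6.5],0,2],
])

```text
time: 29.25
position: [0.5508, 0.2141, 0.0985]
eef_rot: [0.98, 0.201, 0.002, -0.0]
wrist_force: [-2.0, -0.1, 5.0]
width: 0.437
finger_force: 53.4
```

Contact made at 5 N; release slowly and rise.

Request:
move_arm([
  [[0,0,0],0,3.8],
  [[0,0,0],0,4.2],
  [[0,0,0],0,4.8],
  [[0,0,0],0,5.5],
  [[0,0,0],0,6.2],
  [[0,0,0],0,7],
  [[0,0,0],0,7],
  [[0,0,2],0,7],
])

```text
time: 30.05
position: [0.5474, 0.2121, 0.1135]
eef_rot: [0.98, 0.201, -0.003, 0.001]
wrist_force: [-0.2, -0.5, 0.4]
width: 0.821
finger_force: 0.0
```

Request:
move_arm([
  [[0,0,3],0,7],
  [[0,0,7],0,7],
  [[-2,-1,10],0,7],
  [[-6,-3,10],0,7],
  [[-10,-5,10],0,7],
  [[-14,-7,10],0,7],
  [[-16,-9,10],0,7],
  [[-16,-9,10],0,7],
])

```text
time: 30.85
position: [0.3869, 0.1205, 0.2162]
eef_rot: [0.98, 0.2, -0.001, 0.002]
wrist_force: [0.7, -0.2, 0.7]
width: 0.821
finger_force: 0.0
```

```bash
python3 place.py w12 ; python3 - <<'E'
from h import *
for n in("top","side"):
    f=env.grab_frame(n);c=cam(n);cv2.imwrite(f"pics/{n}12.png",f[:,:,::-1])
    for q in H: print(n,q,[(round(r["conf"],2),onz(c,r["at"],0 if q in("amber_black_cap","white_red_cap") else .008)[:2].round(4).tolist()) for r in env.place_of(n,q)[:2]])
t=cv2.imread("pics/top12.png");s=cv2.imread("pics/side12.png");w=cv2.imread("pics/w12.png")
cv2.imwrite("pics/mix12.png",np.hstack([cv2.resize(t[140:280,170:470],(450,210)),cv2.resize(s[150:330,260:500],(280,210))]))
E
```

```text
30.85 [0.3869 0.1205 0.2162] [ 0.98   0.2   -0.001  0.002] 0.821 [ 0.74 -0.15  0.67]
top dropper_black [(0.5, [0.5365, 0.3087]), (0.37, [0.5808, -0.0679])]
top dropper_green [(0.59, [0.4429, 0.2979]), (0.54, [0.543, 0.2147])]
top dropper_red []
top amber_white_cap [(0.91, [0.5444, 0.2128])]
top amber_black_cap [(0.36, [0.5476, 0.224])]
top white_red_cap [(0.69, [0.5836, 0.0471])]
side dropper_black [(0.66, [0.5356, 0.3145])]
side dropper_green [(0.7, [0.5765, 0.0181]), (0.65, [0.4505, 0.3256])]
side dropper_red [(0.84, [0.4439, 0.2043]), (0.75, [0.5406, 0.2999])]
side amber_white_cap [(0.98, [0.5502, 0.2263])]
side amber_black_cap [(0.77, [0.5842, -0.0492])]
side white_red_cap [(0.91, [0.5807, 0.0434])]
```

View pics/mix12.png

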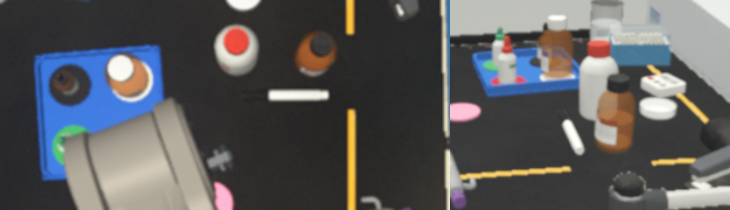

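All four bottles stand on their pads: black, green and amber within about 4 mm of centre in the top view, red confirmed on its pad in the side view. Both look-alikes are still in place. Handing in.

```bash
python3 -c "
from rig import env
print(env.close_job())"
```

```text
the job is handed in; nothing more can be done
None
```

The job is handed in at about 31 s: all three dropper bottles and the white-capped amber bottle stand upright on the pads matching their caps, no bottle tipped, and the two look-alikes were left standing where they were.

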